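# Switch the ball feeder over to its other chute

## Robot

A 6-joint arm with a two-finger parallel gripper is mounted at the origin on the work surface. World frame = base frame: x ahead of the robot, y to its left, z up, the work surface at z = 0. Lengths are in m, angles in rad, forces in N, time in s.
With the tool pointing down it reaches from about 0.375 to 0.9 m from the base axis. Payload 3.1 kg.
Tool frame: the origin (TCP) lies between the finger pads; the fingertips stand 8 mm ahead of it and the grasp point (between the pads) lies 11 mm behind it; z points along the fingers, y is the line along which they close (so a half turn about z gives the same grasp; the last joint's range is limited). The gripper opens to 87 mm and grips with 3 to 60 N. Pads are 19 mm wide; open, the fingers measure 117 mm over their backs; the gripper's body (75 mm by 190 mm) begins 51 mm behind the grasp point.
Start: joints at [-1.458, 0.527, 1.433, -0, 1.181, -0.178], TCP at [0.18, -0.599, 0.231] pointing down, gripper open.
Joint ranges: [-3.08, 3.08], [-0.75, 2.2], [0.22, 2.44], [-1.43, 4.57], [0, 2.65], [-2.85, 2.85]. Speed limits (rad/s): [2.79, 2.79, 3.14, 3.14, 3.14, 3.14].

## Interface

Orientations are given as a unit quaternion [x, y, z, w].
In Python, from rig import robot, vision, job gives the robot as it stands.
- The arm moves only by the shell command python3 -m handwheel 'ROWS' [OPENING] [FORCE]. ROWS is JSON, a list of rows, each a list of 4 numbers: the shift along the tool's x, y, z as a fraction of full scale, then the turn about the tool's z as a fraction of full scale. A call has 1 to 20 rows; each row is the pose to reach, as a shift and turn from the pose commanded when the call began, along the tool's axes at that moment, turning the shorter way round; what a row does not reach only later rows make up. Full scale, the value 1, is 300 mm for a shift and 2 pi rad for a turn. A row lasts 1/12 s, in which the tool goes at most 41.7 mm and 7.16 degrees, less where a joint would pass 70% of its speed; a pose out of reach is approached as far as the arm can. A call with a number of a shift or a turn outside -1 to 1 is refused whole. A call with a gripper value outside its range is refused whole. OPENING is the opening in per cent of the stroke, from 0 (shut) to 100 (fully open), set as the call begins (- or left out, the last holds). The fingers move at their own pace and stop on an object; FORCE is the grip in N (left out, the last holds). Time passes only in rows, so rows that repeat a pose let the fingers close. It gives the time, the measured TCP pose, the force, the opening and the grip force at its end, in the units of the state.
- robot.get_obs(): the state, without advancing time (a new reading comes with each control period).
- vision.camera(name): name is "side" or "top" or "wrist"; returns a dict with "frame" (400x640x3 uint8, red, green, blue), "K" (3x3 intrinsics, pixels), "cam_to_world" (4x4, takes a point from camera to world coordinates); the wrist camera has in their place "hand_eye" (4x4, takes a point from camera to tool coordinates, whose origin is the TCP and whose axes are the flange's). Camera axes: x right, y down, z forward; pixel columns grow to the right and rows downward; lengths in m; the calibration is good to about 2 mm. A picture is of the moment at which its call begins: read the wrist's pose just before it. There is no depth.
- job.hand_in(): hands the job in; it is judged then, once.
Trained networks look in the newest picture that a camera, given by its name, has taken for a name from the list of things; names that differ only in an ending like _2 or _b are one class to them, and where a whole thing is asked for, a point or a joint stands for the part that bears it (a point fixed in the world has none). Each returns a list of dicts, best first, with "conf" (0 to 1); they miss things now and then, are a little off and sometimes report something else, mostly with a low value. They report only what shows in the picture. A call takes as long as a camera call. They do not tell look-alikes from the thing itself.
- vision.look_for(camera, label): "point" ([row, column] in pixels, amid what is visible of it).
- vision.outline_of(camera, label): "mask" (400x640 bool, what is visible of it) and "point" ([row, column] in pixels, amid what is visible of it).
The state is a dict: "time": time; "q": joint angles; "joint_velocities": joint speeds; "joint_torque": joint torques, N m; "position": TCP position; "tool_rot": TCP orientation; "ft_force": force on the tool from outside, world axes, zero at the start; "moment": the same for the moment, N m; "grip_width": finger opening in m; "grip_force": force on a finger pad.
Only numpy, scipy, OpenCV 4.12 (cv2) and the standard library are available. Lean on these libraries where they do the work, as an engineer would, in place of code of your own. Each camera call takes 0.05 s, during which the arm holds its last target. There are 200 camera calls.

## Task

The small ball feeder on the bench now sends valve balls down the chute on the side its seesaw gate leans to. Press the raised end of the gate gently down with a fingertip until the gate rocks over and leans the other way, then push both steel balls along the ledge, off its front end onto the gate, so that both run down into that other chute and stay there. Only push: do not pinch or lift the balls, do not force the gate, and leave everything else on the bench where it is.

Things in the scene. Friction and masses are not known exactly. Their poses are not given: they have to be found in the camera images.
- feeder: Fixed feeder on a 200 x 470 x 8 mm plate. Origin on the bench surface right under the middle of the gate's pivot; x points away from the robot across the gate, y left along gate and chutes, z up. Ledge and balls are on the robot's side (-x). Low bystanders (under 75 mm) stand on the plate both sides of the ledge, at |y| over 125 mm, and on the bench beyond the gate.
- ledge_front (a point): Front end of the ledge at its floor (feeder x = -20, y = 0, z = 107 mm), where the balls drop 10 mm onto the gate. Ledge: 75 mm long, straight along feeder x; two low rails, inner faces 26 mm apart, tops 5 mm above the floor, outer faces 34 mm apart. It rises 0.03 rad towards the gate, so the balls rest against each other and a rear rib.
- ledge_rear (a point): Rear (robot-side) end of the ledge at its floor (feeder x = -95, y = 0, z = 105 mm). A rib 2.5 mm high at x = -81 mm keeps the balls from rolling back. Otherwise open, with free space behind it, so that a fingertip can come down behind the rear ball.
- gate (a joint): Tilt of the seesaw gate about feeder x, rad; pivot 90 mm above the bench. Positive: left (+y) end up, right end down. It rests on either stop, +0.24 (so at the start: feeding the right chute) or -0.24 (feeding the left chute), and falls over by itself once the raised end is pressed past level (0); about 1 N there is enough.
- gate_left_end (a point): Point on the gate's channel floor 85 mm left (+y) of the pivot: press here when the left end is up. Moves with the gate: 116 mm above the bench when up, 96 level, 76 down. The gate is a steel channel 220 mm long (y), 42 mm wide, side walls 10 mm high, near wall cut away at the middle for the balls.
- gate_right_end (a point): The same on the right (-y) arm. Over the gate's pivot, on its far side (feeder x = 18 to 37 mm), stands a dark tumbler weight, 40 mm disc, top 170 mm above the bench.
- ball_front_center (a point): Centre of the front steel ball, diameter 28 mm, about 90 g, on the ledge, nearer the gate (feeder x = -43 mm, centre about 120 mm above the bench).
- ball_rear_center (a point): Centre of the rear steel ball, the same size, touching it from behind, nearer the robot (feeder x = -71 mm, same height). Pushed along feeder +x it pushes the front ball ahead of it, and both roll off the ledge's front end onto the gate. A push of 1 to 3 N is enough.
- chute_left_stop (a point): Point inside the left chute (+y side; feeder x = 0, y = 215 mm), 20 mm above its floor, near its closed lower end. Each chute is an open steel channel, 44 mm wide inside, sloping down outwards from under the gate's end (feeder |y| = 108 mm) to the closed end (|y| about 230 mm), with room for both balls.
- chute_right_stop (a point): The same for the right chute (feeder x = 0, y = -215 mm).
Things that resemble listed ones, but are neither listed nor needed, are in the scene too. Leave any purple or turquoise look-alike of the part that bears ball_rear_center alone. Leave any orange look-alike of the part that bears ball_front_center alone.

How it is judged:
On the way, in this order (a step that is already met when the one before it is completed fails the run):
1. the gate is rocked over to its other stop with both balls still on the ledge (value of joint gate below -0.2 rad and z of each of ball_front_center, ball_rear_center in the frame of feeder above 0.113 m), for 0.2 s.
2. both balls have run down the other chute (value of joint gate below -0.2 rad and y of each of ball_front_center, ball_rear_center in the frame of feeder above 0.15 m and z of each of ball_front_center, ball_rear_center in the frame of feeder below 0.085 m and x of ball_front_center in the frame of feeder between -0.03 and 0.03 m and x of ball_rear_center in the frame of feeder between -0.03 and 0.03 m), for 0.2 s.
At the end, for the whole second after the job is handed in: The gate leans to the left (below -0.2 rad), and both balls lie at rest (under 50 mm/s) in the left chute, more than 150 mm along it from the pivot (all of step 2 and linear speed of each of ball_front, ball_rear below 0.05 m/s); the robot touches nothing.
It fails at once if a ball is lifted, or falls off the feeder (z of any of ball_front_center, ball_rear_center in the frame of feeder above 0.145 m or height (world z) of any of ball_front_center, ball_rear_center below 0.03 m).
It fails at once if a ball leaves the ledge before the gate has been rocked over (value of joint gate above 0 rad and z of any of ball_front_center, ball_rear_center in the frame of feeder below 0.113 m).
It fails at once if a ball is pinched or pressed hard (over 15 N) (contact force between the fingers and ball_front above 15 N or contact force between the fingers and ball_rear above 15 N).
It fails at once if the gate is forced (over 30 N) (contact force between the arm and gate above 30 N).
It fails at once if a bystander is moved by more than 20 mm (distance of any of jar, dish, screwdriver, standoff0, standoff1, dispenser, board from where it was at the start of the episode above 0.02 m).
It also fails if it takes over 48 s, if anything falls off the work surface, if the arm or the gripper's body presses on something with over 40 N, if the wrist force passes 120 N, or if a joint passes its speed limit or range.

## Working session

There is one attempt and no reset: what is moved stays moved. The work goes in short steps, Python scripts to look and compute and a shell command to move; the robot and the scene stay as the last step left them, time stands still between calls to the robot, and variables do not carry over. Pictures are saved under pics/ and viewed, at most 11 in all, crops included, and the job is handed in when it is done.

```bash
mkdir -p pics
cat > h.py <<'E'
import numpy as np, cv2
from rig import robot, vision, job
def ray(c,p):
    K=np.array(c["K"]);M=np.array(c["cam_to_world"])
    d=M[:3,:3]@np.linalg.solve(K,[p[1],p[0],1.]);return M[:3,3],d
def atz(c,p,z):
    o,d=ray(c,p);return o+d*(z-o[2])/d[2]
def proj(c,P):
    M=np.linalg.inv(np.array(c["cam_to_world"]));v=np.array(c["K"])@(M[:3,:3]@np.array(P)+M[:3,3]);return v[1]/v[2],v[0]/v[2]
def tri(c1,p1,c2,p2):
    A=0;b=0
    for c,p in((c1,p1),(c2,p2)):
        o,d=ray(c,p);d=d/np.linalg.norm(d);Q=np.eye(3)-np.outer(d,d);A=A+Q;b=b+Q@o
    return np.linalg.solve(A,b)
E
python3 - <<'E'
from h import *
o=robot.get_obs();print(o["position"],o["tool_rot"],o["time"],o["ft_force"])
ims=[]
for n in("top","side"):
    c=vision.camera(n);cv2.imwrite(f"pics/{n}.png",c["frame"][:,:,::-1]);print(n,np.round(c["cam_to_world"],3).tolist(),np.round(c["K"],1).tolist())
    for l in("feeder","ball_front_center","ball_rear_center","gate","gate_left_end","gate_right_end","ledge_front","ledge_rear","chute_left_stop","chute_right_stop"):
        try:print(l,[(np.round(r["point"]).tolist(),round(r["conf"],2), np.round(atz(c,r["point"],.12 if 'ball' in l else .1),3).tolist()) for r in vision.look_for(n,l)][:5])
        except Exception as e:print(l,e)
E
```

```text
[ 0.17972321 -0.59785225  0.22955954] [ 9.89376194e-01  1.45373847e-01  2.78101633e-05 -1.09071132e-03] 0.0 [-0.70460234  0.63270754  0.61382906]
top [[-0.003, -0.999, 0.052, 0.452], [-1.0, 0.004, 0.019, 0.028], [-0.019, -0.052, -0.998, 0.967], [0.0, 0.0, 0.0, 1.0]] [[441.5, 0.0, 314.5], [0.0, 441.5, 197.2], [0.0, 0.0, 1.0]]
feeder [([170.0, 318.0], 0.64, [0.551, 0.036, 0.1])]
ball_front_center [([176.0, 312.0], 0.65, [0.537, 0.048, 0.12]), ([174.0, 318.0], 0.58, [0.541, 0.037, 0.12]), ([264.0, 370.0], 0.46, [0.368, -0.062, 0.12])]
ball_rear_center [([261.0, 340.0], 0.64, [0.374, -0.005, 0.12]), ([272.0, 316.0], 0.45, [0.354, 0.041, 0.12])]
gate [([155.0, 317.0], 0.91, [0.58, 0.038, 0.1])]
gate_left_end [([154.0, 320.0], 0.75, [0.583, 0.033, 0.1])]
gate_right_end [([158.0, 321.0], 0.82, [0.574, 0.03, 0.1])]
ledge_front [([173.0, 318.0], 0.56, [0.544, 0.036, 0.1]), ([159.0, 319.0], 0.56, [0.573, 0.035, 0.1])]
ledge_rear [([173.0, 320.0], 0.86, [0.544, 0.032, 0.1])]
chute_left_stop [([173.0, 321.0], 0.8, [0.544, 0.032, 0.1])]
chute_right_stop [([175.0, 319.0], 0.89, [0.54, 0.034, 0.1])
[... 216 characters left out ...]
[181.0, 308.0], 0.61, [0.535, 0.04, 0.12]), ([227.0, 286.0], 0.43, [0.493, 0.167, 0.12])]
ball_rear_center [([185.0, 316.0], 0.69, [0.513, 0.044, 0.12]), ([260.0, 389.0], 0.65, [0.314, 0.139, 0.12]), ([238.0, 388.0], 0.56, [0.335, 0.097, 0.12])]
gate [([178.0, 285.0], 0.56, [0.595, 0.035, 0.1])]
gate_left_end [([177.0, 280.0], 0.58, [0.605, 0.039, 0.1])]
gate_right_end [([176.0, 283.0], 0.92, [0.604, 0.032, 0.1])]
ledge_front [([228.0, 288.0], 0.85, [0.502, 0.152, 0.1])]
ledge_rear [([226.0, 284.0], 0.93, [0.51, 0.152, 0.1])]
chute_left_stop [([229.0, 286.0], 0.65, [0.504, 0.155, 0.1])]
chute_right_stop [([229.0, 287.0], 0.7, [0.501, 0.154, 0.1]), ([188.0, 318.0], 0.43, [0.519, 0.026, 0.1])]
```

View pics/top.png

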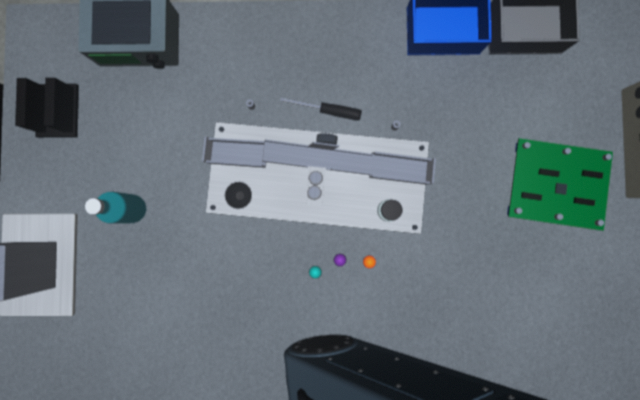

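View pics/side.png

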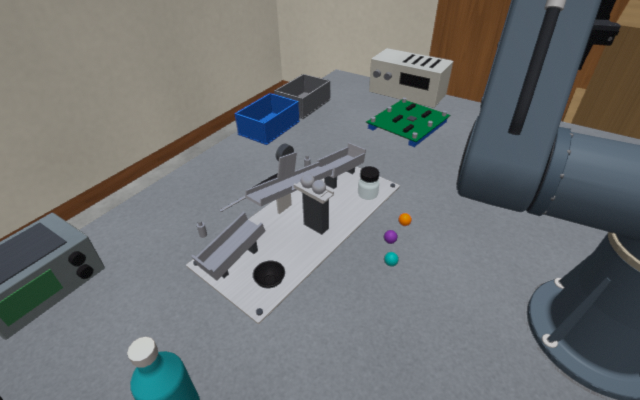

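Candidates for the balls are steel (178,316) front and (193,314) rear, plus look-alikes orange (262,369), purple (260,340) and turquoise (272,315). I choose the two steel ones on the ledge. The left (+y) gate end is up in the side view. Next I fit the feeder pose and check the choice in a crop.

```bash
cat >> h.py <<'E'
def F2W(p,f):
    x,y,a=f;c,s=np.cos(a),np.sin(a);return np.array([x+c*p[0]-s*p[1],y+s*p[0]+c*p[1],p[2]])
E
python3 - <<'E'
from h import *
from scipy.optimize import least_squares as LS
t=vision.camera("top");s=vision.camera("side")
# feeder-frame points (mm->m) vs pixels; plate offset unknown -> fitted (px,py)
top=t["frame"].astype(int)
hsv=cv2.cvtColor(t["frame"],cv2.COLOR_RGB2HSV)
g=cv2.cvtColor(t["frame"],cv2.COLOR_RGB2GRAY)
m=np.zeros_like(g);m[110:240,195:440]=(g[110:240,195:440]>150)*255
m=cv2.morphologyEx(m,cv2.MORPH_CLOSE,np.ones((5,5)));
cs=max(cv2.findContours(m,0,1)[0],key=cv2.contourArea)
print("rect",cv2.minAreaRect(cs))
corn=[(123,216),(141,428),(233,421),(212,206)]
C=[atz(t,p,.008) for p in corn]
print(np.round(C,4).tolist(),[round(float(np.linalg.norm(C[i]-C[i-1])),3) for i in range(4)])
l=C[0]-C[1];l2=C[3]-C[2];print("yaw",np.arctan2(-l[0],l[1]),np.arctan2(-l2[0],l2[1]))
# circles of balls
cr=cv2.resize(t["frame"][165:205,295:335],None,fx=8,fy=8,interpolation=cv2.INTER_CUBIC)
h=cv2.HoughCircles(cv2.cvtColor(cr,cv2.COLOR_RGB2GRAY),cv2.HOUGH_GRADIENT,1,60,param1=80,param2=15,minRadius=40,maxRadius=75)
for c in h[0][:4]:
    p=(165+(c[1]+.5)/8-.5,295+(c[0]+.5)/8-.5);print("ball",p,c[2]/8,atz(t,p,.12))
A=cv2.resize(t["frame"][115:240,195:445],(800,400),interpolation=cv2.INTER_CUBIC)
cv2.imwrite("pics/c1.png",A[:,:,::-1])
B=cv2.resize(s["frame"][135:255,190:390],(800,480),interpolation=cv2.INTER_CUBIC)
cv2.imwrite("pics/c2.png",B[:,:,::-1])
E
```

```text
rect ((315.77227783203125, 193.9742431640625), (216.1212615966797, 57.71308135986328), 5.6359405517578125)
[[0.6663, 0.2623, 0.008], [0.6233, -0.202, 0.008], [0.4234, -0.1837, 0.008], [0.4703, 0.2825, 0.008]] [0.197, 0.466, 0.201, 0.469]
yaw -0.0923078242167104 -0.10011659838744998Traceback (most recent call last):
  File "<stdin>", line 19, in <module>
TypeError: 'NoneType' object is not subscriptable
```

Run:
```python
from h import *
from scipy.optimize import least_squares as LS
t=vision.camera("top");s=vision.camera("side")
bt=[(178,316),(192.5,314)];bs=[(181,308),(185.5,318)]
for a,b in zip(bt,bs):print("tri",tri(t,a,s,b),"top@.12",atz(t,a,.12),"side",atz(s,b,.12))
r=-.096
f0=atz(t,bt[0],.12);f1=atz(t,bt[1],.12);
# feeder origin from balls with yaw from plate
o=((f0+f1)/2-F2W((-.057,0,0),(0,0,r)));print("origin",o)
f=(o[0],o[1],r)
A=t["frame"].copy();S=s["frame"].copy()
A=cv2.resize(A[115:240,195:445],(800,400),interpolation=cv2.INTER_CUBIC);S=cv2.resize(S[135:285,180:400],(800,545),interpolation=cv2.INTER_CUBIC)
pts=[(-.043,0,.12),(-.071,0,.12),(-.02,0,.107),(-.095,0,.105),(0,.085,.116),(0,-.085,.076),(0,.215,.04),(0,-.215,.04),(.018,0,.17),(.037,0,.17),(.021,.107,.125),(-.021,.107,.125)]
for p in pts:
    P=F2W(p,f);v=proj(t,P);w=proj(s,P)
    cv2.circle(A,(int((v[1]-195)*3.2+1.6),int((v[0]-115)*3.2+1.6)),2,(255,0,0),-1)
    cv2.circle(S,(int((w[1]-180)*3.636+1.8),int((w[0]-135)*3.636+1.8)),2,(255,0,0),-1)
cv2.imwrite("pics/c1.png",A[:,:,::-1]);cv2.imwrite("pics/c2.png",S[:,:,::-1])
```

```text
tri [0.53306609 0.04074168 0.12042156] top@.12 [0.53282787 0.04057572 0.12      ] side [0.5336867  0.04043681 0.12      ]
tri [0.5056806  0.04505839 0.12353253] top@.12 [0.50487455 0.04451001 0.12      ] side [0.50927136 0.04186798 0.12      ]
origin [0.57558876 0.03707927 0.12      ]
```

View pics/c1.png

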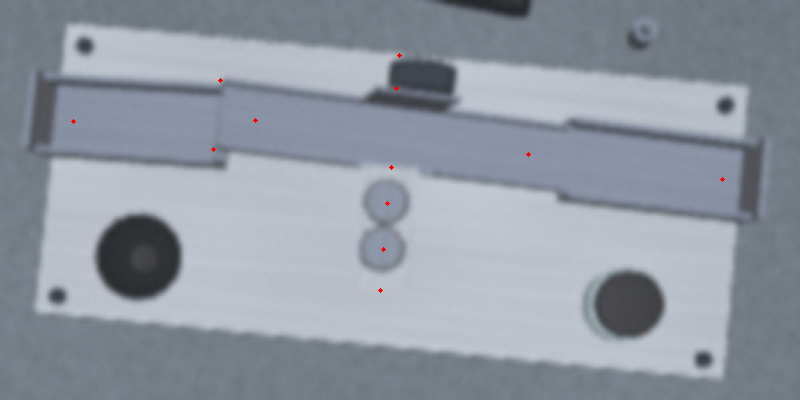

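View pics/c2.png

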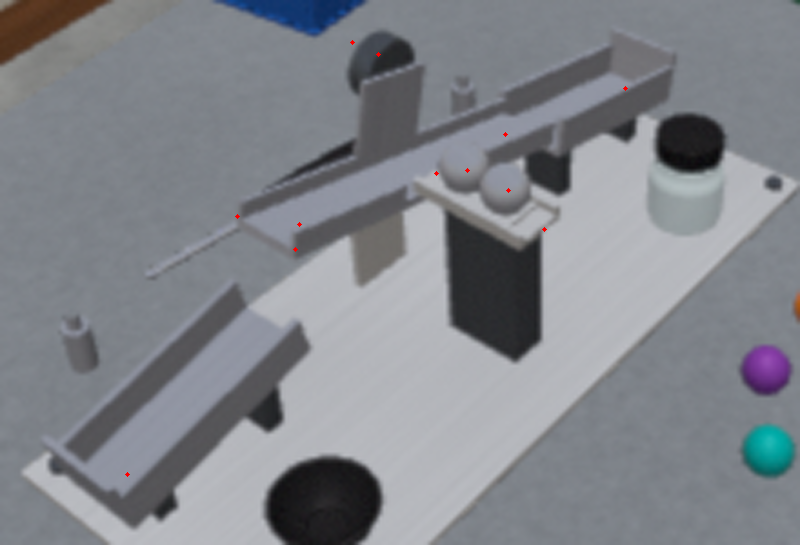

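The overlay fits: both steel balls are on the ledge at crop 1 (387,203) and (383,249), and the left gate end is raised. I approach with shut fingers, tool y along feeder x.

```bash
cat >> h.py <<'E'
FE=(.5756,.0371,-.096)
from scipy.spatial.transform import Rotation as R
def go(p,o=None):
    "fractions to bring the FINGERTIP to feeder point p with tool y along feeder -x... x"
    o=o or robot.get_obs();Rm=R.from_quat(o["tool_rot"]).as_matrix();T=F2W(p,FE)+[0,0,.008]
    d=Rm.T@(T-o["position"])/.3
    th=np.arctan2(Rm[1,0],Rm[0,0]);dt=(FE[2]+np.pi/2-th+np.pi)%(2*np.pi)-np.pi
    print("rows",np.round(d,4).tolist(),"turn",round(-dt/(2*np.pi),4),"t",o["time"],"F",np.round(o["ft_force"],1))
    a=FE[2];v=o["position"]-[FE[0],FE[1],.008];c,s=np.cos(a),np.sin(a)
    print("tip in feeder mm",np.round(1000*np.array([c*v[0]+s*v[1],-s*v[0]+c*v[1],v[2]]),1),np.round(o["q"],2))
E
python3 -m handwheel '[[1,-0.955,0,-0.188],[1,-0.955,0,-0.188],[1,-0.955,0,-0.188],[1,-0.955,0,-0.188],[1,-0.955,0,-0.188],[1,-0.955,0,-0.188],[1,-0.955,0,-0.188],[1,-0.955,0,-0.188],[1,-0.955,0,-0.188],[1,-0.955,0,-0.188],[1,-0.955,0,-0.188],[1,-0.955,0,-0.188]]' 0 5
python3 -c "
from h import *;go((0,.085,.150))"
```

```text
time: 2.3
position: [0.3855, -0.2359, 0.2308]
tool_rot: [0.739, 0.673, -0.0, 0.0]
ft_force: [0.8, -1.0, 0.0]
grip_width: 0.0149
grip_force: 0.0
rows [1.2486, 0.5471, 0.2423] turn 0.0005 t 2.3 F [ 0.8 -1.   0. ]
tip in feeder mm [-163.1 -290.   222.8] [-0.8   0.3   1.85 -0.    1.   -0.7 ]
```

```bash
python3 -m handwheel '[[1,0.547,0,0],[1,0.547,0,0],[1,0.547,0,0],[1,0.547,0,0],[1,0.547,0,0],[1,0.547,0,0],[1,0.547,0,0],[1,0.547,0,0],[1,0.547,0,0],[1,0.547,0,0],[1,0.547,0,0]]' >/dev/null
python3 -m handwheel '[[0.249,0,0.12,0],[0.249,0,0.24,0],[0.249,0,0.24,0],[0.249,0,0.24,0],[0.249,0,0.24,0],[0.249,0,0.24,0]]'
python3 - <<'E'
from h import *
go((0,.085,.12))
t=vision.camera("side");cv2.imwrite("pics/s3.png",cv2.resize(t["frame"][60:280,160:440],(800,600))[:,:,::-1])
E
```

```text
time: 3.72
position: [0.5852, 0.1167, 0.1596]
tool_rot: [0.742, 0.671, 0.0, 0.001]
ft_force: [0.3, -0.9, 0.3]
grip_width: 0.001
grip_force: 0.0
rows [0.0161, -0.0068, 0.1055] turn -0.0006 t 3.7167 F [ 0.3 -0.9  0.3]
tip in feeder mm [  2.   80.2 151.6] [ 0.01  0.58  1.57 -0.    0.99  0.11]
```

View pics/s3.png

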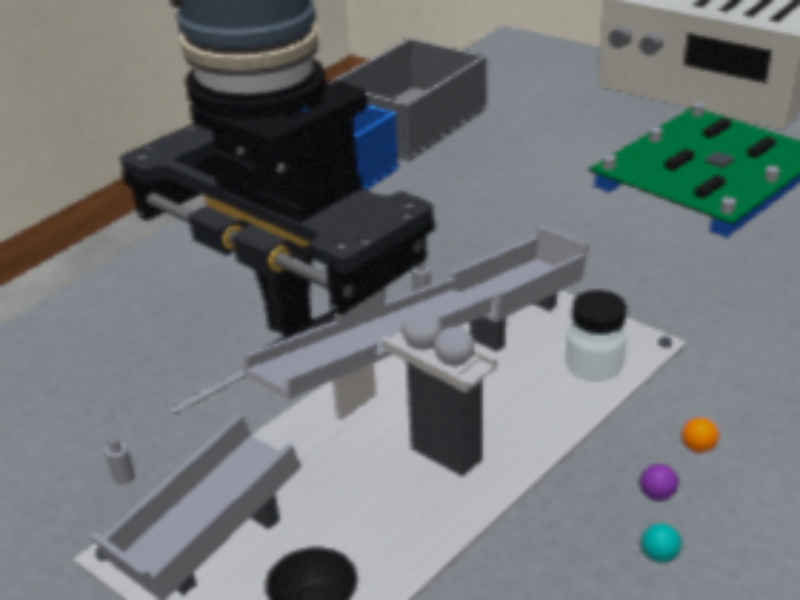

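```bash
python3 -m handwheel '[[0.016,-0.007,0.04,0],[0.016,-0.007,0.08,0],[0.016,-0.007,0.09,0],[0.016,-0.007,0.1,0],[0.016,-0.007,0.107,0],[0.016,-0.007,0.114,0],[0.016,-0.007,0.121,0],[0.016,-0.007,0.128,0],[0.016,-0.007,0.135,0],[0.016,-0.007,0.142,0],[0.016,-0.007,0.149,0],[0.016,-0.007,0.156,0],[0.016,-0.007,0.163,0],[0.016,-0.007,0.17,0]]'
python3 - <<'E'
from h import *
go((0,.085,.088))
E
```

```text
time: 4.93
position: [0.5829, 0.1241, 0.1072]
tool_rot: [0.741, 0.672, -0.0, -0.0]
ft_force: [-0.0, -0.5, -0.9]
grip_width: 0.0007
grip_force: 0.0
rows [-0.0075, 0.0036, 0.0375] turn -0.0003 t 4.9333 F [-0.  -0.5 -0.9]
tip in feeder mm [-1.1 87.3 99.2] [0.02 0.65 1.61 0.   0.88 0.12]
```

```bash
python3 -m handwheel '[[0,0,0.007,0],[0,0,0.014,0],[0,0,0.021,0],[0,0,0.028,0],[0,0,0.034,0],[0,0,0.034,0],[0,0,0.034,0],[0,0,0.034,0]]'
python3 - <<'E'
from h import *
go((0,.085,.16))
t=vision.camera("side");cv2.imwrite("pics/s4.png",cv2.resize(t["frame"][60:280,160:440],(800,600))[:,:,::-1])
E
```

```text
time: 5.6
position: [0.5831, 0.124, 0.0974]
tool_rot: [0.741, 0.672, 0.0, 0.0]
ft_force: [-0.7, 0.4, -0.2]
grip_width: 0.0007
grip_force: 0.0
rows [-0.0075, 0.0031, -0.2353] turn -0.0003 t 5.6 F [-0.7  0.4 -0.2]
tip in feeder mm [-0.9 87.2 89.4] [0.02 0.67 1.62 0.   0.86 0.12]
```

View pics/s4.png

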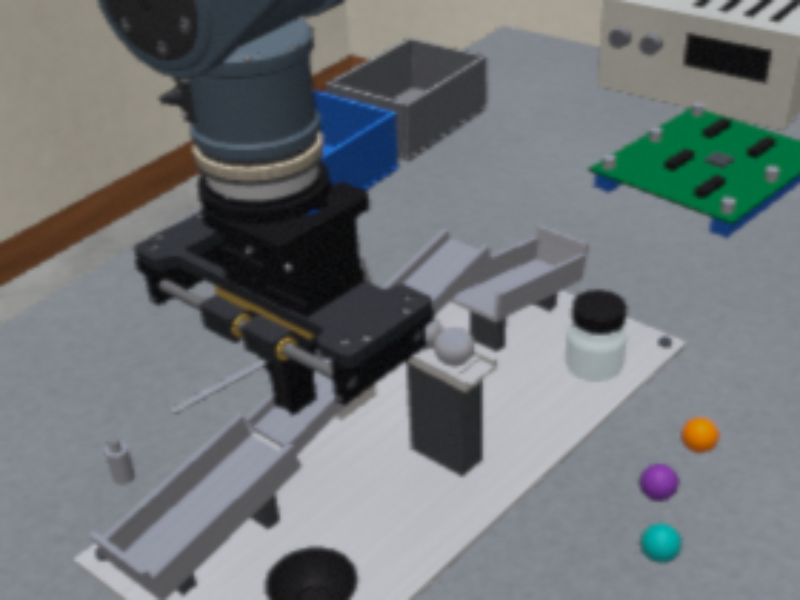

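The gate has rocked to the left stop and both balls are still on the ledge. Now I lift and go behind the rear ball.

```bash
python3 -m handwheel '[[0,0,-0.1,0],[0,0,-0.2,0],[0,0,-0.3,0],[0,-0.15,-0.32,0],[-0.15,-0.37,-0.32,0],[-0.29,-0.37,-0.32,0],[-0.29,-0.37,-0.32,0],[-0.29,-0.37,-0.32,0],[-0.29,-0.37,-0.32,0],[-0.29,-0.37,-0.32,0],[-0.29,-0.37,-0.32,0]]'
python3 - <<'E'
from h import *
go((-.112,0,.117))
t=vision.camera("top");
for f in [(-.043,0,.12),(-.071,0,.12)]:print(proj(t,F2W(f,FE)))
cv2.imwrite("pics/t5.png",cv2.resize(t["frame"][115:265,215:415],(800,600))[:,:,::-1])
E
```

```text
time: 6.57
position: [0.4653, 0.0487, 0.1936]
tool_rot: [0.741, 0.672, 0.001, 0.001]
ft_force: [-0.3, 0.2, -0.4]
grip_width: 0.0004
grip_force: 0.0
rows [-0.0033, -0.0039, 0.2286] turn -0.0002 t 6.5667 F [-0.3  0.2 -0.4]
tip in feeder mm [-110.9    1.   185.6] [-0.14  0.37  1.86  0.    0.91 -0.04]
(np.float64(178.01708357043006), np.float64(315.66458770877114))
(np.float64(192.47148589527905), np.float64(314.31433769385364))
```

View pics/t5.png

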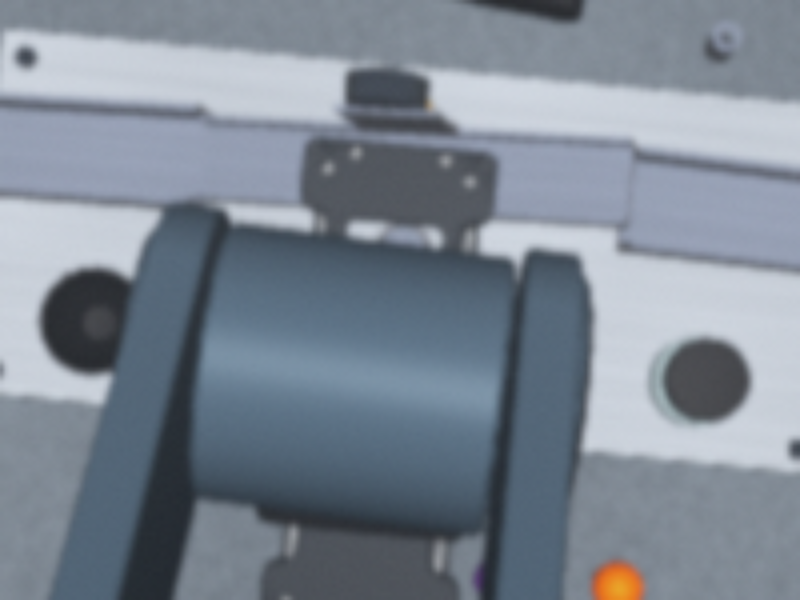

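The top view shows the gripper aligned over the ledge axis; balls are mostly hidden. I descend behind the rear ball and check from the side.

```bash
python3 -m handwheel '[[-0.003,-0.006,0.08,0],[-0.003,-0.006,0.16,0],[-0.003,-0.006,0.19,0],[-0.003,-0.006,0.21,0],[-0.003,-0.006,0.228,0],[-0.003,-0.006,0.228,0],[-0.003,-0.006,0.228,0],[-0.003,-0.006,0.228,0]]'
python3 - <<'E'
from h import *
go((-.04,0,.117))
t=vision.camera("side");cv2.imwrite("pics/s6.png",cv2.resize(t["frame"][100:260,220:420],(750,600),interpolation=2)[:,:,::-1])
E
```

```text
time: 7.28
position: [0.4628, 0.0475, 0.1256]
tool_rot: [0.741, 0.672, 0.001, 0.001]
ft_force: [-0.6, -0.0, 0.3]
grip_width: 0.0003
grip_force: 0.0
rows [0.0018, 0.2441, 0.0024] turn -0.0003 t 7.2833 F [-0.6 -0.   0.3]
tip in feeder mm [-113.2   -0.4  117.6] [-0.14  0.49  1.93  0.    0.72 -0.04]
```

View pics/s6.png

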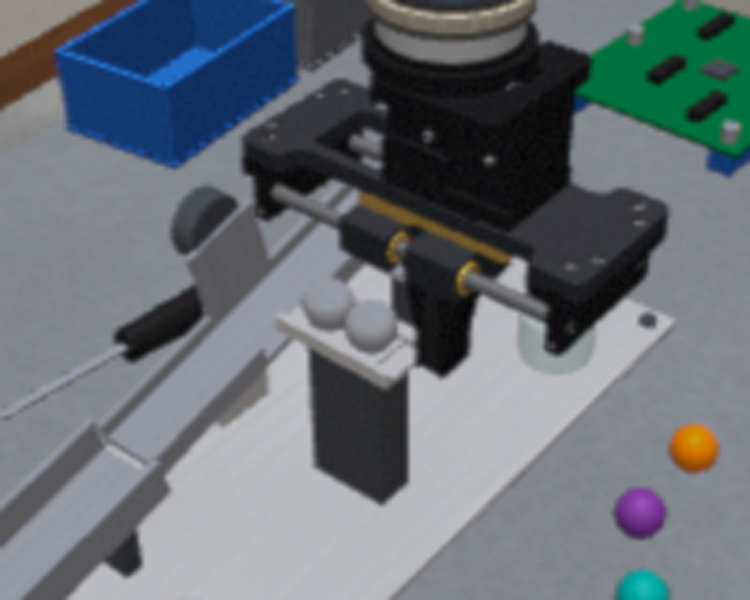

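```bash
python3 -m handwheel '[[0.001,0.01,0,0],[0.001,0.02,0,0],[0.001,0.03,0,0],[0.001,0.038,0,0],[0.001,0.046,0,0],[0.001,0.054,0,0],[0.001,0.062,0,0],[0.001,0.07,0,0],[0.001,0.078,0,0],[0.001,0.086,0,0],[0.001,0.094,0,0],[0.001,0.102,0,0],[0.001,0.11,0,0],[0.001,0.118,0,0],[0.001,0.126,0,0],[0.001,0.134,0,0],[0.001,0.134,0,0],[0.001,0.134,0,0]]'
python3 - <<'E'
from h import *
go((-.042,0,.117))
t=vision.camera("side");cv2.imwrite("pics/s7.png",cv2.resize(t["frame"][100:280,180:420],(800,600),interpolation=2)[:,:,::-1])
E
```

```text
time: 8.83
position: [0.503, 0.0438, 0.125]
tool_rot: [0.741, 0.672, 0.001, 0.001]
ft_force: [-0.6, 0.4, -0.8]
grip_width: 0.0006
grip_force: 0.0
rows [0.0012, 0.1029, 0.0003] turn -0.0003 t 8.8333 F [-0.6  0.4 -0.8]
tip in feeder mm [-72.9  -0.3 117. ] [-0.13  0.53  1.83  0.    0.78 -0.04]
```

View pics/s7.png

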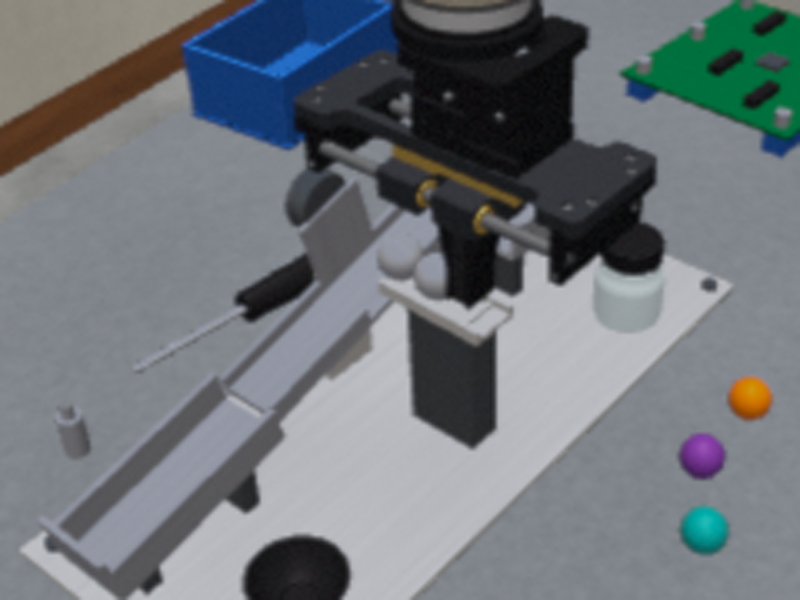

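Front ball is at the ledge's end; I continue the slow push.

```bash
python3 -m handwheel '[[0,0.008,0,0],[0,0.016,0,0],[0,0.024,0,0],[0,0.032,0,0],[0,0.04,0,0],[0,0.048,0,0],[0,0.056,0,0],[0,0.064,0,0],[0,0.072,0,0],[0,0.08,0,0],[0,0.088,0,0],[0,0.096,0,0],[0,0.104,0,0],[0,0.112,0,0],[0,0.12,0,0],[0,0.12,0,0],[0,0.12,0,0],[0,0.12,0,0]]'
python3 - <<'E'
from h import *
go((-.042,0,.117))
t=vision.camera("side");cv2.imwrite("pics/s8.png",cv2.resize(t["frame"][100:280,180:420],(800,600),interpolation=2)[:,:,::-1])
E
```

```text
time: 10.38
position: [0.5379, 0.0404, 0.1249]
tool_rot: [0.741, 0.672, -0.0, -0.0]
ft_force: [0.2, -0.3, -0.5]
grip_width: 0.0004
grip_force: 0.0
rows [0.001, -0.0138, -0.0003] turn -0.0003 t 10.3833 F [ 0.2 -0.3 -0.5]
tip in feeder mm [-37.9  -0.3 116.9] [-0.13  0.57  1.74 -0.    0.83 -0.03]
```

View pics/s8.png

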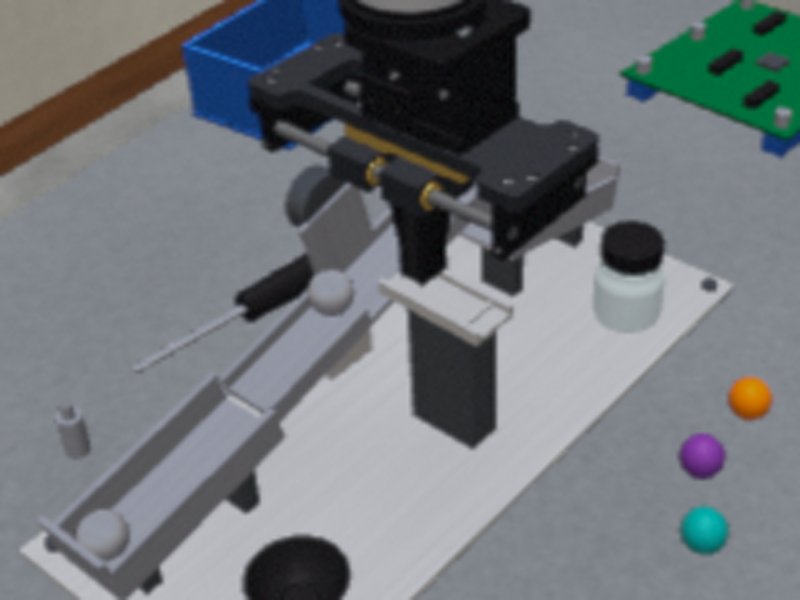

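One ball is in the left chute and the other is rolling down the gate. I retreat and wait.

```bash
python3 -m handwheel '[[0,-0.03,-0.02,0],[0,-0.1,-0.1,0],[0,-0.2,-0.2,0],[0,-0.25,-0.3,0],[0,-0.25,-0.3,0],[0,-0.25,-0.3,0],[0,-0.25,-0.3,0],[0,-0.25,-0.3,0],[0,-0.25,-0.3,0],[0,-0.25,-0.3,0],[0,-0.25,-0.3,0],[0,-0.25,-0.3,0],[0,-0.25,-0.3,0],[0,-0.25,-0.3,0],[0,-0.25,-0.3,0],[0,-0.25,-0.3,0],[0,-0.25,-0.3,0],[0,-0.25,-0.3,0],[0,-0.25,-0.3,0],[0,-0.25,-0.3,0]]'
python3 - <<'E'
from h import *
t=vision.camera("side");cv2.imwrite("pics/s9.png",cv2.resize(t["frame"][100:280,180:420],(800,600),interpolation=2)[:,:,::-1])
E
```

```text
time: 12.1
position: [0.4634, 0.0477, 0.215]
tool_rot: [0.741, 0.672, 0.0, 0.0]
ft_force: [-0.1, 0.7, 1.0]
grip_width: 0.0004
grip_force: 0.0
```

View pics/s9.png

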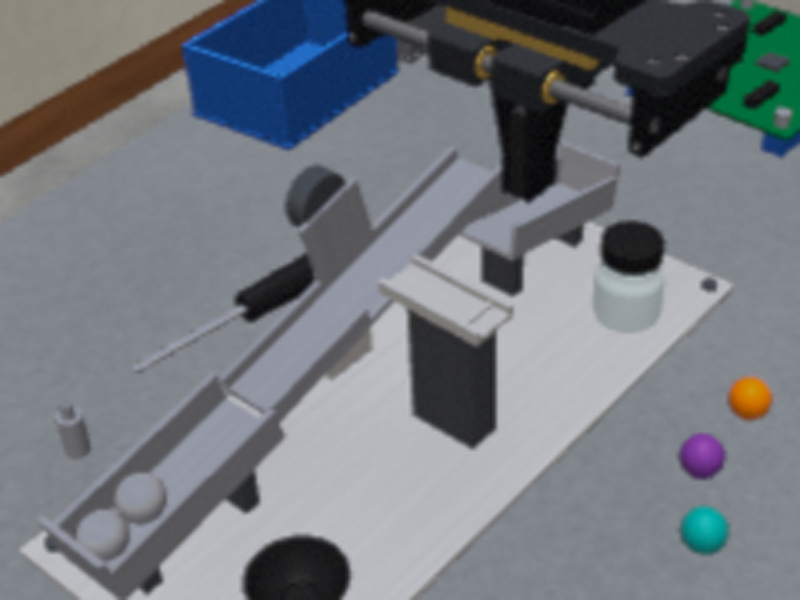

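Both balls lie at the closed end of the left chute, at (102,532) and (140,497). I let them settle, then hand in.

```bash
python3 -m handwheel '[[0,0,0,0],[0,0,0,0],[0,0,0,0],[0,0,0,0],[0,0,0,0],[0,0,0,0],[0,0,0,0],[0,0,0,0],[0,0,0,0],[0,0,0,0],[0,0,0,0],[0,0,0,0],[0,0,0,0],[0,0,0,0],[0,0,0,0],[0,0,0,0],[0,0,0,0],[0,0,0,0]]' >/dev/null; python3 -c "
from rig import job;print(job.hand_in())"
```

```text
the job is handed in; nothing more can be done
None
```

The gate now leans left, both steel balls lay together at the closed end of the left chute in the last picture, the arm is clear of everything, and the job was handed in about 14 s into the run (no verdict was returned).

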